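Pack a specimen rack and hold it snug with a spacer

ROBOT

A 6-joint arm with a two-finger parallel gripper is mounted at the origin on the work surface. World frame = base frame: x ahead of the robot, y to its left, z up, the work surface at z = 0. Lengths are in m, angles in rad, forces in N, time in s.
With the tool pointing down it reaches from about 0.4 to 0.825 m from the base axis. Payload 7 kg.
Tool frame: the origin (TCP) lies on the mounting face of the last link; the fingertips stand arm.tcp_to_tips ahead of it and the grasp point (between the pads) lies 159 mm ahead of it (arm.tcp_to_tips is the distance from the TCP to the fingertips, in m); z points along the fingers, y is the direction in which the jaws open and shut (so a half turn about z gives the same grasp; the last joint's range is limited). The gripper opens to 88 mm and grips with 3 to 60 N. Pads are 19 mm wide; open, the fingers measure 130 mm over their backs; the gripper's body (78 mm by 193 mm) begins 47 mm behind the grasp point.
Start: joints at [-0.957, 0.359, 0.012, 0, -1.224, -0.288], TCP at [0.216, -0.639, 0.405] pointing down, gripper open.
Joint ranges: [-3.07, 3.07], [-1.43, 2.12], [-1.02, 1.25], [-3.03, 1.67], [-3.05, -0], [-3.03, 3.03]. Speed limits (rad/s): [2.39, 2.39, 3.01, 3.14, 3.14, 3.14].

INTERFACE

Orientations are given as [roll, pitch, yaw] about the fixed x, y, z axes, in that order (R = Rz(yaw) Ry(pitch) Rx(roll)).
In Python, from station import arm, cams, job_done, finder gives the robot as it stands.
- The arm moves only by the tool play_rows, never from a script. Its argument "targets" is a list that holds one entry, the list of rows, each a list of 4 numbers: the shift along the tool's x, y, z in m, then the turn about the tool's z in degrees. A call has 1 to 5 rows; each row is the pose to reach, as a shift and turn from the pose commanded when the call began, along the tool's axes at that moment; what a row does not reach only later rows make up. A row lasts 1/8 s, in which the tool goes at most 62.5 mm and 10.7 degrees, less where a joint would pass 70% of its speed; a pose out of reach is approached as far as the arm can. A call with a gripper value outside its range is refused whole. "grip" is the closure in counts, from 0 (fully open) to 255 (shut), set as the call begins (left out, the last holds). The fingers move at their own pace and stop on an object; "newtons" is the grip in N (left out, the last holds). Time passes only in rows, so rows that repeat a pose let the fingers close. It gives the time, the measured TCP pose, the force and the opening at its end, in the units of the state.
- arm.get_state(): the state, without advancing time (a new reading comes with each control period).
- cams.grab_frame(name): name is "scene" or "top"; returns (picture, depth): 384x512x3 uint8, red, green, blue; 384x512 float32, m along the optical axis (not along the pixel's ray), 0 where there is no reading.
- cams.camera_params(name): a dict with "intrinsics" (3x3 intrinsics, pixels), "position" and "attitude" of the camera in the world. Camera axes: x right, y down, z forward; pixel columns grow to the right and rows downward; lengths in m; the calibration is good to about 2 mm. A picture is of the moment at which its call begins. camera_params takes no time and is no camera call.
- job_done(): hands the job in, once; it reports no verdict.
Trained networks look in the newest picture that a camera, given by its name, has taken for a name from the list of things; names that differ only in an ending like _2 or _b are one class to them, and where a whole thing is asked for, a point or a joint stands for the part that bears it (a point fixed in the world has none). Each returns a list of dicts, best first, with "score" (0 to 1); they miss things now and then, are a little off and sometimes report something else, mostly with a low value. They report only what shows in the picture. A call takes as long as a camera call. They do not tell look-alikes from the thing itself.
- finder.find_in(camera, query): "xyz" ([x, y, z] in m, in world coordinates, good to about 4 mm: the middle of the surface that is visible of it).
- finder.masks_of(camera, query): "mask" (384x512 bool, what is visible of it).
The state is a dict: "t": time; "q": joint angles; "qd": joint speeds; "joint_efforts": joint torques, N m; "eef_pos": TCP position; "ee_rot": TCP orientation; "force": force on the tool from outside, world axes, zero at the start; "moment": the same for the moment, N m; "width": finger opening in m.
Only numpy, scipy, OpenCV 4.12 (cv2) and the standard library are available. Lean on these libraries where they do the work, as an engineer would, in place of code of your own. Each camera call takes 0.05 s, during which the arm holds its last target. There are 200 camera calls.

TASK

Put the blue-capped tube fully down into the rack hole marked with one dot, then the yellow-capped tube into the hole marked with two dots. Then pick up the orange spacer, slide it upright down to the tray floor in whichever gap between the rack and a blue cold pack is wide enough for it (never the narrow one), and with it push the rack firmly flush against the other cold pack. Finish while still gripping the spacer and pressing the rack flush: do not let go, and leave the bottle, box and jar behind the tray alone.

Things in the scene. Friction and masses are not known exactly. Their poses are not given: they have to be found in the camera images.
- tray: Fixed white shipping tray, 125 (x) by 275 (y) mm, floor 6 mm thick, with a grey side rail along each long side (inner faces 99 mm apart, 32 mm high above the table); the ends are open. Origin: centre of its underside, on the table; y runs along the tray.
- rack: White tube rack, loose on the tray floor, slides along the tray's y between the rails; 96 (x) by 160 (y) by 40 (z) mm, 0.35 to 0.7 kg, and slides at a push of a few newtons. Origin: centre of its underside, 6 mm above the table. Four red-capped tubes are fixed in it at x = +-25, y = +-46 mm (cap radius 9.5 mm, tops 85 mm above the origin). The two holes in the middle column are empty.
- hole_1 (a point): Centre of the mouth, on the rack's top face, of the empty hole marked with one black dot (rack x = -25 mm, y = 0; dots lie at its +y side). 19 mm across, 30 mm deep.
- hole_2 (a point): Centre of the mouth of the empty hole marked with two black dots (rack x = +25 mm, y = 0). 19 mm across, 30 mm deep.
- blue_tube_mid (a point): Loose white tube with a blue cap, standing in one of the two holes (25 mm deep, floor 7 mm above the table) of a fixed grey stand 50 x 110 x 32 mm; the two stand holes are 60 mm apart on the stand's long axis. Tube 16 mm across, 75 mm tall in all; cap 19 mm across on the top 17 mm. Point: on its axis half-way up (37.5 mm above its foot); z is its axis. 25 g.
- yellow_tube_mid (a point): The same kind of tube with a yellow cap, in the stand's other hole. Point: on its axis half-way up.
- stand: The fixed grey tube stand; origin: centre of its underside; long axis y.
- spacer_mid (a point): Loose orange spacer plate standing upright in a slot (16 mm deep, floor 6 mm above the table) of a fixed grey holder 100 x 50 x 22 mm. It is 11 mm thick (y), 95 mm tall (z); its lower 54 mm is 70 mm wide (x), and above that a grip tab 36 mm wide (x) reaches to the top. Point: centre of the plate, 47.5 mm above its foot. The tab's centre lies 26.5 mm above this point. 70 g; a half turn about z makes no difference.
- thick_pack: Fixed thick blue hard cold pack, 94 (x) by 44 (y) by 40 (z) mm, on the tray floor at one end of the rack (either end). Origin: centre of its underside. Between it and the rack there are only some 2 to 5 mm.
- thin_pack: Fixed thin blue hard cold pack, 94 (x) by 16 (y) by 40 (z) mm, on the tray floor at the other end of the rack. Origin: centre of its underside. Between it and the rack there are 16 to 19 mm at the start.
- sanitiser: Bottle 56 mm across, 130 mm tall, behind the tray; leave alone. Origin: centre of underside.
- swab_box: Cardboard box 70 x 120 x 50 mm behind the tray; leave alone. Origin: centre of underside.
- sample_jar: Red-lidded jar 48 mm across, 60 mm tall, behind the tray; leave alone. Origin: centre of underside.
Things that resemble listed ones, but are neither listed nor needed, are in the scene too. What is shaped like the part that bears yellow_tube_mid but red is not meant.

How it is judged:
On the way, in this order (a step that is already met when the one before it is completed fails the run):
1. the blue-capped tube is fully down in the one-dot hole (horizontal distance between blue_tube_mid and hole_1 below 0.008 m and z of blue_tube_mid in the frame of rack below 0.0515 m), for 0.2 s.
2. the yellow-capped tube is fully down in the two-dot hole (horizontal distance between yellow_tube_mid and hole_2 below 0.008 m and z of yellow_tube_mid in the frame of rack below 0.0515 m), for 0.2 s.
3. the spacer is upright, down on the tray floor between the rack and the thin pack (height (world z) of spacer_mid below 0.0595 m and horizontal distance between spacer_mid and thin_pack below 0.036 m and horizontal distance between spacer_mid and rack below 0.1 m and angle between spacer_mid's own z axis and vertical below 0.15 rad), for 0.2 s.
At the end, for the whole second after the job is handed in: Tubes seated in their holes (within 4 mm of full depth); spacer upright (0.15 rad), within 6 mm of the tray floor between rack and thin pack, gripped by the fingers and pressing the rack (over 1.5 N) flush (within 2 mm) against the thick pack (over 1.5 N) (all of step 1 and all of step 2 and all of step 3 and horizontal distance between rack and thick_pack below 0.104 m and height (world z) of rack below 0.01 m and contact force between rack and thick_pack above 1.5 N and contact force between spacer and rack above 1.5 N and contact force between the fingers and spacer above 2 N and linear speed of rack below 0.02 m/s); the arm keeps its last pose, push and grip.
It fails at once if the spacer is put into the gap at the thick pack (horizontal distance between spacer_mid and thick_pack below 0.06 m and height (world z) of spacer_mid below 0.08 m).
It fails at once if the bottle, box or jar is disturbed (moved over 20 mm) (distance of any of sanitiser, swab_box, sample_jar from where it was at the start of the episode above 0.02 m).
It also fails if it takes over 67 s, if anything falls off the work surface, if the arm or the gripper's body presses on something with over 40 N, if the wrist force passes 120 N, or if a joint passes its speed limit or range.

## Working session

There is one attempt and no reset: what is moved stays moved. The work goes in short steps, Python scripts to look and compute and a tool call to move; the robot and the scene stay as the last step left them, time stands still between calls to the robot, and variables do not carry over. Pictures are saved under pics/ and viewed, about 8 in all and at most 12, crops included, and the job is handed in when it is done.

Besides the shell and the picture viewer there is one more tool, called after ">>>" by a JSON object that holds its "api" and its "payload". play_rows: Moves the arm, as the interface text tells. Its arguments: {"type":"object","properties":{"targets":{"type":"array","items":{"type":"array","items":{"type":"array","items":{"type":"number"}}}},"grip":{"type":"number"},"newtons":{"type":"number"}},"required":["targets"]}

```bash
mkdir -p pics; cat > h.py <<'E'
import numpy as np, cv2
from scipy.spatial.transform import Rotation as R
from station import arm, cams, job_done, finder
def cloud(name):
    rgb,d=cams.grab_frame(name); p=cams.camera_params(name)
    K=np.array(p['intrinsics']); a=np.array(p['attitude'])
    M=a if a.shape==(3,3) else R.from_euler('xyz',a).as_matrix()
    v,u=np.mgrid[:384,:512]
    c=np.stack([(u-K[0,2])/K[0,0]*d,(v-K[1,2])/K[1,1]*d,d],-1)
    w=c@M.T+np.array(p['position']); w[d==0]=np.nan
    return rgb,w
def save(n,rgb): cv2.imwrite('pics/'+n+'.png',rgb[...,::-1])
E
python3 - <<'E'
from h import *
print(arm.get_state(), arm.tcp_to_tips)
for n in('scene','top'):
    rgb,w=cloud(n); print(n,cams.camera_params(n)); save(n+'0',rgb); np.savez(n+'0.npz',rgb=rgb,w=w)
    for q in ('blue_tube_mid','yellow_tube_mid','spacer_mid','rack','thick_pack','thin_pack','stand','hole_1','hole_2'):
        print(q,[(np.round(r['xyz'],3).tolist(),round(r['score'],2)) for r in finder.find_in(n,q)[:4]])
cv2.imwrite('pics/both0.png',np.vstack([cv2.imread('pics/scene0.png'),cv2.imread('pics/top0.png')])) if 0 else None
E
```

```text
{'t': 0.0, 'q': array([-9.56911317e-01,  3.59409007e-01,  1.10514215e-02, -3.59227836e-04,
       -1.22411209e+00, -2.88103831e-01]), 'qd': array([ 0.00040545,  0.00096512, -0.00014533,  0.00028374,  0.00017337,
       -0.00100378]), 'joint_efforts': array([ 2.29201636e-03, -5.82713521e+01,  2.93057370e+01,  6.99725837e+00,
        6.87906679e-03, -1.13666247e-04]), 'eef_pos': array([ 0.21597232, -0.63930794,  0.40370326]), 'ee_rot': array([ 3.13989231e+00, -1.51728106e-04, -2.81593369e+00]), 'force': array([-0.42241455, -0.11606556, -0.42017389]), 'moment': array([-0.03489198, -0.01432943, -0.0060166 ]), 'width': 0.08753489740763663} 0.1781
scene {'intrinsics': array([[359.67874525,   0.        , 252.64932273],
       [  0.        , 359.67874525, 191.7329934 ],
       [  0.        ,   0.        ,   1.        ]]), 'position': array([1.16333689, 0.344422  , 0.61946299]), 'attitude': array([-2.26266514,  0.00903227,  2.06243291])}
blue_tube_mid [([0.517, 0.38, 0.063], 0.52)]
yellow_tube_mid [([0.466, 0.261, 0.046], 0.75), ([0.523, 0.323, 0.067], 0.52)]
spacer_mid [([0.529, -0.308, 0.05
[... 400 characters left out ...]
 467.99362128, 195.86448556],
       [  0.        ,   0.        ,   1.        ]]), 'position': array([0.5145376 , 0.02276961, 1.16690536]), 'attitude': array([-3.08008828, -0.0166712 , -1.59757764])}
blue_tube_mid [([0.516, 0.377, 0.082], 0.5)]
yellow_tube_mid [([0.51, -0.075, 0.007], 0.66), ([0.52, 0.321, 0.082], 0.53), ([0.459, 0.253, 0.069], 0.45), ([0.573, 0.26, 0.074], 0.4)]
spacer_mid []
rack [([0.511, -0.031, 0.042], 0.95)]
thick_pack [([0.521, 0.078, 0.046], 0.93)]
thin_pack [([0.502, -0.137, 0.046], 0.76), ([0.727, 0.006, 0.058], 0.66), ([0.518, 0.317, 0.084], 0.61)]
stand [([0.512, 0.352, 0.028], 0.79)]
hole_1 [([0.513, -0.031, 0.051], 0.63)]
hole_2 [([0.513, -0.031, 0.051], 0.63)]
```

View pics/top0.png

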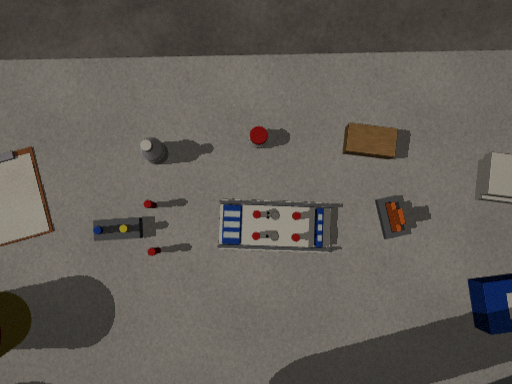

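View pics/scene0.png

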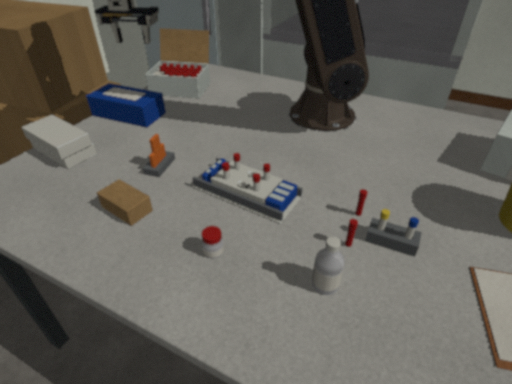

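The top view shows the blue cap at (98,230) and the yellow cap at (124,229), both in the stand. The look-alikes are two red tubes at (148,204) and (152,251), and the rack's red caps. The rack is around (275,226), with the thick pack at its left end (232,224), the thin pack at its right (320,227), and the spacer at (397,217). I'll check one close crop.

```bash
python3 - <<'E'
from h import *
z=np.load('top0.npz'); rgb,w=z['rgb'],z['w']
a=cv2.resize(rgb[195:260,210:345],None,fx=5.9,fy=5.9,interpolation=cv2.INTER_CUBIC)
b=cv2.resize(rgb[190:265,85:165],None,fx=2.6,fy=2.6,interpolation=cv2.INTER_CUBIC)
c=cv2.resize(rgb[185:245,365:425],None,fx=3.2,fy=3.2,interpolation=cv2.INTER_CUBIC)
o=np.zeros((590,800,3),np.uint8)
for im,x,y in((a,0,0),(b,0,388),(c,300,388)): o[y:y+im.shape[0],x:x+im.shape[1]]=im[:590-y,:800-x]
save('crop0',np.clip(o*1.5,0,255).astype(np.uint8))
hsv=cv2.cvtColor(rgb,cv2.COLOR_RGB2HSV)
H,S,V=[hsv[...,i].astype(int) for i in range(3)]
def comp(n,m,zl,zh,amin=6):
    m=m&(w[...,2]>zl)&(w[...,2]<zh)&(np.abs(w[...,0]-.52)<.15)&(np.abs(w[...,1])<.45)
    k,l,s,c=cv2.connectedComponentsWithStats(m.astype(np.uint8))
    for i in range(1,k):
        if s[i,4]>=amin:
            p=w[l==i]; r=cv2.minAreaRect((p[:,:2]*1000).astype(np.float32))
            print(n,s[i,4],c[i].round(1),np.round(np.median(p,0),4),'rect',np.round(r[0],1),np.round(r[1],1),round(r[2],1))
comp('blue',(H>105)&(H<130)&(S>150),.03,.1)
comp('yel',(H>18)&(H<35)&(S>120),.06,.1)
comp('red',((H<5)|(H>172))&(S>150),.07,.12)
comp('or',(H>=4)&(H<18)&(S>150),.02,.13)
comp('white',(S<40)&(V>130),.035,.06,100)
comp('grey',(S<80)&(V<130),.015,.026,40)
comp('grey2',(S<90)&(V<130),.026,.04,40)
E
```

```text
blue 96 [232.8 207.4] [0.5577 0.0712 0.0465] rect [556.6  72.6] [41.  14.2] 86.4
blue 170 [318.1 227.1] [ 0.5026 -0.1298  0.0455] rect [ 504.9 -133.5] [15.6 91.3] 86.6
blue 73 [231.  218.6] [0.5298 0.079  0.0463] rect [532.   75.6] [45.4 21.2] 78.5
blue 57 [ 97.7 229.8] [0.5121 0.381  0.0822] rect [513.1 383.5] [17.5 16.1] 88.1
blue 71 [232.7 229.5] [0.5053 0.0724 0.0463] rect [500.6  76.1] [40.7 23.8] 89.4
blue 97 [230.4 240.4] [0.4792 0.08   0.0467] rect [479.2  78.8] [43.1 14.8] 81.7
yel 61 [123.7 227.8] [0.5151 0.3217 0.0827] rect [515.3 322.8] [16.5 17.4] 37.2
red 47 [147.5 203.5] [0.5712 0.2694 0.075 ] rect [570.7 268.9] [17.  15.4] 60.8
red 45 [256.4 213.9] [0.5389 0.0168 0.0915] rect [538.9  15.8] [16.1 13.9] 89.1
red 44 [296.2 215.4] [ 0.5339 -0.0751  0.0918] rect [533.5 -75.4] [14.7 16.5] 41.5
red 44 [255.7 235.7] [0.4888 0.0184 0.0915] rect [488.6  19.4] [16.  13.8] 88.7
red 43 [295.5 237. ] [ 0.4838 -0.0713  0.0914] rect [483.8 -72.3] [14.5 14.7] 42.7
red 46 [151.4 251.1] [0.4602 0.2611 0.0749] rect [460.1 260.4] [17.4 14.1] 86.4
or 358 [395.2 216.3] [ 0.5255 -0.3112  0.0605] rect [ 526.5 -321. ] [71.  26.4] 12.9
white 1813 [273.7 225.9] [ 0.5111 -0.0317  0.0466] rect [511.2 -27.9] [159.   92.7] 86.4
grey 471 [388.4 216.3] [ 0.5271 -0.3032  0.0221] rect [ 526.2 -314.5] [100.1  52.4] 11.0
grey2 379 [275.4 203.1] [ 0.5653 -0.0325  0.0326] rect [565.3 -32.7] [272.6   8.1] 86.4
grey2 789 [117.4 228.3] [0.5155 0.3535 0.0327] rect [514.4 353.7] [ 50.  111.5] 2.2
grey2 384 [274.1 247.2] [ 0.4585 -0.0271  0.0325] rect [458.7 -26.2] [273.6   8.3] 86.4
```

View pics/crop0.png

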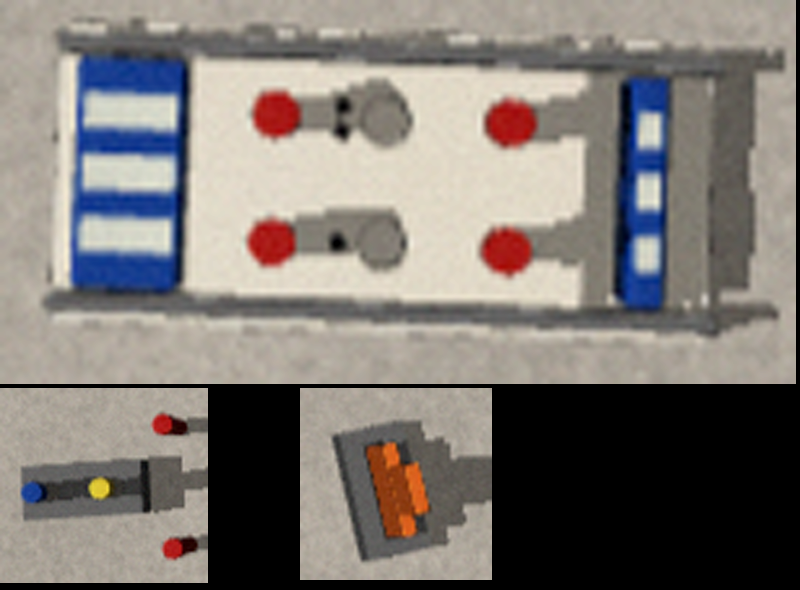

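The crop shows that hole_1 (one dot) is on the robot side at crop (382,243) and hole_2 is at (385,117). The thin pack with the wide gap is on the right (−y), and the blue and yellow tubes are in the stand. The standing red tubes are decoys. The measured heights and sizes match the descriptions.

```bash
cat > plan.py <<'E'
# usage: plan.py x y zgrasp yaw [x y z yaw ...] : per-call tool shifts (chained) from the commanded pose in cmd.json
import sys,json,numpy as np
def calls(p,way):
    for t in way:
        t=np.array(t,float); n=max(1,int(np.ceil(max(np.linalg.norm((t-p)[:3])/.30,abs(t[3]-p[3])/50))))
        for k in range(n):
            d=(t-p)/(n-k); a=np.radians(p[3]); c,s=np.cos(a),np.sin(a)
            e=[c*d[0]+s*d[1],s*d[0]-c*d[1],-d[2],-d[3]]
            print(np.round(e[:3],4),round(e[3],1),'| from',np.round(p,4),'dist',round(float(np.linalg.norm(d[:3])),3)); p=p+d
    return p
p=np.array(json.load(open('cmd.json'))); v=np.array(sys.argv[1:],float).reshape(-1,4)
p=calls(p,v); json.dump(p.tolist(),open('cmd.json','w'))
E
# z = grasp point height = TCP z - .159
echo '[0.216,-0.639,0.246,-161.33]' > cmd.json
python3 plan.py .50 -.13 .246 -105  .513 .3832 .20 -87.5  .513 .3832 .073 -87.5
```

```text
[-0.216   0.1957 -0.    ] -28.2 | from [   0.216   -0.639    0.246 -161.33 ] dist 0.291
[-0.2828  0.0705 -0.    ] -28.2 | from [   0.358    -0.3845    0.246  -133.165 ] dist 0.291
[-0.2495  0.0601  0.023 ] -8.8 | from [   0.5     -0.13     0.246 -105.   ] dist 0.258
[-0.2558  0.0215  0.023 ] -8.8 | from [  0.5065   0.1266   0.223  -96.25  ] dist 0.258
[ 0.    -0.     0.127] -0.0 | from [  0.513    0.3832   0.2    -87.5   ] dist 0.127
```

>>> {"api": "play_rows", "payload": {"targets": [[[-0.043,0.039,0,-5.6],[-0.086,0.078,0,-11.3],[-0.13,0.117,0,-16.9],[-0.173,0.157,0,-22.6],[-0.216,0.1957,0,-28.2]]], "grip": 0, "newtons": 25}}

```text
t: 1.62
eef_pos: [0.3586, -0.3833, 0.405]
ee_rot: [-3.141, 0.0, -2.32]
force: [1.6, -0.1, -0.6]
width: 0.0877
```

>>> {"api": "play_rows", "payload": {"targets": [[[-0.0566,0.0141,0,-5.6],[-0.113,0.0282,0,-11.3],[-0.1697,0.0423,0,-16.9],[-0.2262,0.0564,0,-22.6],[-0.2828,0.0705,0,-28.2]]]}}

```text
t: 2.25
eef_pos: [0.5005, -0.1285, 0.4052]
ee_rot: [-3.141, 0.0, -1.828]
force: [0.9, -0.5, -1.0]
width: 0.0875
```

>>> {"api": "play_rows", "payload": {"targets": [[[-0.05,0.012,0.0046,-1.8],[-0.1,0.024,0.0092,-3.5],[-0.15,0.036,0.0138,-5.3],[-0.2,0.048,0.0184,-7],[-0.2495,0.0601,0.023,-8.8]]]}}

```text
t: 2.88
eef_pos: [0.5059, 0.128, 0.3819]
ee_rot: [-3.141, 0.001, -1.677]
force: [-0.1, 0.4, -0.6]
width: 0.0873
```

>>> {"api": "play_rows", "payload": {"targets": [[[-0.06,0.005,0.005,-2],[-0.12,0.01,0.01,-4],[-0.18,0.015,0.016,-6],[-0.23,0.0193,0.02,-8],[-0.2558,0.0215,0.023,-8.8]]]}}

```text
t: 3.5
eef_pos: [0.5118, 0.3853, 0.358]
ee_rot: [3.141, -0.0, -1.522]
force: [0.1, -0.6, -0.2]
width: 0.0877
```

>>> {"api": "play_rows", "payload": {"targets": [[[0,0,0.05,0],[0,0,0.1,0],[0,0,0.127,0],[0,0,0.127,0]]]}}

```text
t: 4.0
eef_pos: [0.5117, 0.3818, 0.2295]
ee_rot: [3.139, -0.004, -1.525]
force: [-0.0, 0.3, 0.7]
width: 0.0875
```

>>> {"api": "play_rows", "payload": {"targets": [[[0,0,0,0],[0,0,0,0],[0,0,0,0],[0,0,0,0],[0,0,0,0]]], "grip": 255, "newtons": 25}}

```text
t: 4.62
eef_pos: [0.5121, 0.3829, 0.232]
ee_rot: [-3.141, 0.0, -1.524]
force: [0.0, -0.2, -0.4]
width: 0.0432
```

>>> {"api": "play_rows", "payload": {"targets": [[[0,0,0,0],[0,0,0,0],[0,0,0,0],[0,0,0,0],[0,0,0,0]]]}}

```text
t: 5.25
eef_pos: [0.5121, 0.3828, 0.2316]
ee_rot: [3.142, -0.0, -1.524]
force: [-0.4, -0.3, 0.0]
width: 0.0185
```

```bash
python3 plan.py .513 .3832 .15 -87.5  .4863 -.0264 .15 -93.5 .4863 -.0264 .11 -93.5
```

```text
[ 0.    -0.    -0.077] -0.0 | from [ 5.130e-01  3.832e-01  7.300e-02 -8.750e+01] dist 0.077
[ 0.204   0.0223 -0.    ] 3.0 | from [  0.513    0.3832   0.15   -87.5   ] dist 0.205
[ 0.2049  0.0116 -0.    ] 3.0 | from [  0.4996   0.1784   0.15   -90.5   ] dist 0.205
[-0.    0.    0.04] -0.0 | from [ 4.863e-01 -2.640e-02  1.500e-01 -9.350e+01] dist 0.04
```

>>> {"api": "play_rows", "payload": {"targets": [[[0,0,-0.05,0],[0,0,-0.1,0],[0,0,-0.107,0]]]}}

```text
t: 5.62
eef_pos: [0.5129, 0.3835, 0.3432]
ee_rot: [-3.136, 0.005, -1.524]
force: [-0.5, 0.0, -0.3]
width: 0.0185
```

>>> {"api": "play_rows", "payload": {"targets": [[[0.035,0.004,0,0.6],[0.08,0.009,0,1.2],[0.125,0.0137,0,1.8],[0.17,0.0186,0,2.4],[0.204,0.0223,0,3]]]}}

```text
t: 6.25
eef_pos: [0.4987, 0.1762, 0.3382]
ee_rot: [3.141, -0.0, -1.578]
force: [0.4, 0.2, -0.1]
width: 0.0181
```

>>> {"api": "play_rows", "payload": {"targets": [[[0.045,0.0025,0,0.6],[0.09,0.005,0,1.2],[0.135,0.0076,0,1.8],[0.18,0.0102,0,2.5],[0.2049,0.0116,0,3]]]}}

```text
t: 6.88
eef_pos: [0.4858, -0.0287, 0.3382]
ee_rot: [3.141, -0.0, -1.631]
force: [0.0, 0.5, -0.1]
width: 0.018
```

>>> {"api": "play_rows", "payload": {"targets": [[[0,0,0.03,0],[0,0,0.03,0],[0,0,0.03,0],[0,0,0.03,0]]]}}

```text
t: 7.38
eef_pos: [0.4869, -0.0264, 0.3095]
ee_rot: [-3.14, 0.0, -1.628]
force: [-0.0, -0.3, -0.9]
width: 0.018
```

```bash
python3 - <<'E'
from h import *
o=[]
for n,sl in (('scene',np.s_[130:240,180:320]),('top',np.s_[185:265,210:345])):
    rgb,w=cloud(n); np.savez(n+'1.npz',rgb=rgb,w=w)
    c=rgb[sl]; f=400/c.shape[1]; o.append(cv2.resize(c,(400,int(c.shape[0]*f)),interpolation=cv2.INTER_CUBIC))
h=max(i.shape[0] for i in o)
save('c1',np.clip(1.4*np.hstack([np.pad(i,((0,h-i.shape[0]),(0,0),(0,0))) for i in o]),0,255).astype(np.uint8))
s=arm.get_state(); print(s['eef_pos'],s['ee_rot'],s['force'],s['width'])
E
```

```text
[ 0.48674972 -0.02645519  0.30936434] [-3.14044023e+00  3.92850262e-04 -1.62827553e+00] [-0.04258898 -0.05073295 -0.29963853] 0.017860564516644566
```

View pics/c1.png

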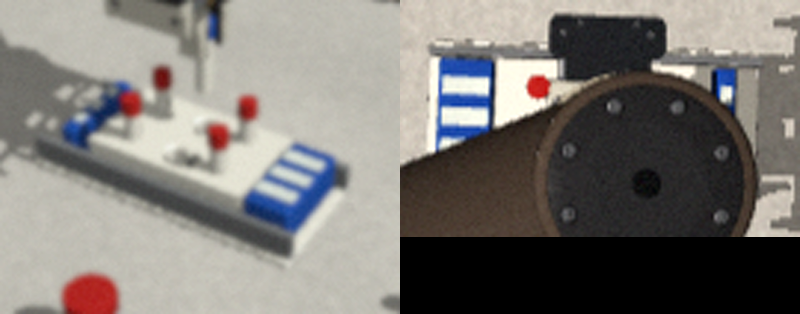

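```bash
python3 - <<'E'
from h import *
z=np.load('scene1.npz'); rgb,w=z['rgb'],z['w']; cam=np.array([1.163,.344])
c0=np.array([.5113,-.0279]); a=np.radians(-3.5); Rm=np.array([[np.cos(a),-np.sin(a)],[np.sin(a),np.cos(a)]])
def circ(name,exp,r,zl,zh):
    d=w-np.r_[exp,0]; m=(np.hypot(d[...,0],d[...,1])<.02)&(w[...,2]>zl)&(w[...,2]<zh)
    P=w[m]; u=(cam-exp)/np.linalg.norm(cam-exp); t=np.array([-u[1],u[0]])
    q=(P[:,:2]-exp)@np.c_[u,t]
    print(name,len(P),'toward cam',round((np.median(q[:,0])-r*.85)*1e3,1),'lateral min/max/mean',(np.percentile(q[:,1],[3,97]).round(4)*1e3),round(q[:,1].mean()*1e3,2))
for x in(-.025,.025):
    for y in(-.046,.046): circ((x,y),c0+Rm@[x,y],.0095,.076,.088)
circ('tube low',np.array([.4863,-.0264]),.008,.052,.075)
circ('tube mid',np.array([.4863,-.0264]),.008,.07,.10)
print(np.nanmin(w[...,2][(np.hypot(w[...,0]-.492,w[...,1]+.022)<.015)]))
E
```

```text
(-0.025, -0.046) 29 toward cam 0.0 lateral min/max/mean [-10.7   5.2] -2.56
(-0.025, 0.046) 26 toward cam 0.2 lateral min/max/mean [-10.1   5.1] -3.18
(0.025, -0.046) 29 toward cam -0.3 lateral min/max/mean [-11.    6.8] -2.47
(0.025, 0.046) 27 toward cam 0.1 lateral min/max/mean [-9.6  5.2] -2.2
  return _methods._mean(a, axis=axis, dtype=dtype,
  ret = ret.dtype.type(ret / rcount)
Traceback (most recent call last):
IndexError: index -1 is out of bounds for axis 0 with size 0
```

```bash
python3 - <<'E'
from h import *
z=np.load('scene1.npz'); rgb,w=z['rgb'],z['w']; cam=np.array([1.163,.344]); exp=np.array([.4863,-.0264])
u=(cam-exp)/np.linalg.norm(cam-exp); t=np.array([-u[1],u[0]])
d=w-np.r_[exp,0]
for zl,zh in((.09,.105),(.105,.12),(.12,.132),(.135,.155)):
    m=(np.hypot(d[...,0],d[...,1])<.018)&(w[...,2]>zl)&(w[...,2]<zh)
    q=(w[m][:,:2]-exp)@np.c_[u,t]; print(zl,len(q),np.median(q[:,0]).round(4),np.percentile(q[:,1],[3,97]).round(4),q[:,1].mean().round(4),w[m][:,2].min())
print(u,t)
E
```

```text
0.09 30 0.008 [-0.0069  0.006 ] -0.0004 0.09000147001150338
0.105 33 0.0075 [-0.0068  0.0061] -0.0005 0.10574267574332952
0.12 13 0.0083 [-0.003   0.0095] 0.0037 0.12088748346955291
0.135 39 -0.0027 [0.0013 0.0165] 0.0088 0.13539072319174533
[0.87719117 0.48014129] [-0.48014129  0.87719117]
```

The scene view shows the tube held upright above the near hole at crop (203,60). Measured against the red caps in that view, it sits about 2 mm too far in +y. I'll correct for that and lower it.

>>> {"api": "play_rows", "payload": {"targets": [[[0.002,0,0.02,0],[0.002,0,0.036,0],[0.002,0,0.04,0],[0.002,0,0.044,0],[0.002,0,0.044,0]]]}}

```text
t: 8.1
eef_pos: [0.4866, -0.0287, 0.2649]
ee_rot: [-3.141, 0.0, -1.629]
force: [-0.5, 0.8, 0.1]
width: 0.0182
```

>>> {"api": "play_rows", "payload": {"targets": [[[0,0,0.008,0],[0,0,0.016,0],[0,0,0.022,0],[0,0,0.0245,0],[0,0,0.0245,0]]]}}

```text
t: 8.72
eef_pos: [0.4866, -0.0288, 0.2403]
ee_rot: [-3.141, -0.0, -1.629]
force: [-0.9, 0.0, 3.7]
width: 0.0181
```

>>> {"api": "play_rows", "payload": {"targets": [[[0,0,0,0],[0,0,0,0],[0,0,0,0],[0,0,-0.03,0],[0,0,-0.08,0]]], "grip": 140}}

```text
t: 9.35
eef_pos: [0.4858, -0.0289, 0.3196]
ee_rot: [3.138, -0.001, -1.629]
force: [1.5, -0.3, -0.2]
width: 0.0397
```

```bash
python3 - <<'E'
import json
json.dump([.4862,-.0284,.1615,-93.5],open('cmd.json','w'))
E
python3 plan.py .5150 .3230 .1615 -87.5 .5150 .3230 .073 -87.5
```

```text
[-0.1763 -0.0036 -0.    ] -3.0 | from [ 4.862e-01 -2.840e-02  1.615e-01 -9.350e+01] dist 0.176
[-0.1758 -0.0129 -0.    ] -3.0 | from [  0.5006   0.1473   0.1615 -90.5   ] dist 0.176
[ 0.     -0.      0.0885] -0.0 | from [  0.515    0.323    0.1615 -87.5   ] dist 0.089
```

>>> {"api": "play_rows", "payload": {"targets": [[[-0.035,-0.0007,0,-0.6],[-0.07,-0.0014,0,-1.2],[-0.105,-0.0021,0,-1.8],[-0.14,-0.0028,0,-2.4],[-0.1763,-0.0036,0,-3]]]}}

```text
t: 9.98
eef_pos: [0.5001, 0.1481, 0.3202]
ee_rot: [-3.142, 0.0, -1.576]
force: [1.3, 0.3, -0.1]
width: 0.0398
```

>>> {"api": "play_rows", "payload": {"targets": [[[-0.045,-0.0033,0,-0.8],[-0.09,-0.0066,0,-1.6],[-0.135,-0.01,0,-2.4],[-0.165,-0.0121,0,-2.8],[-0.1758,-0.0129,0,-3]]]}}

```text
t: 10.6
eef_pos: [0.5141, 0.3243, 0.3196]
ee_rot: [3.141, -0.0, -1.523]
force: [0.7, 0.2, -0.2]
width: 0.0393
```

>>> {"api": "play_rows", "payload": {"targets": [[[0,0,0.04,0],[0,0,0.075,0],[0,0,0.0885,0],[0,0,0.0885,0]]]}}

```text
t: 11.1
eef_pos: [0.5142, 0.3223, 0.2313]
ee_rot: [3.141, -0.001, -1.524]
force: [-0.2, 0.2, 1.3]
width: 0.0394
```

```bash
cat > caps.py <<'E'
from h import *
def caps(n='top'):
    rgb,w=cloud(n)
    hsv=cv2.cvtColor(rgb,cv2.COLOR_RGB2HSV); H,S,V=[hsv[...,i].astype(int) for i in range(3)]
    for nm,m,zl in(('blue',(H>105)&(H<130)&(S>150),.05),('yel',(H>18)&(H<35)&(S>120),.05),('red',((H<5)|(H>172))&(S>150),.078),('whiteRack',(S<40)&(V>120),.038)):
        m=m&(w[...,2]>zl)&(w[...,2]<(.05 if 'w' in nm else .13))&(abs(w[...,0]-.51)<.1)&(abs(w[...,1]+.03)<.12)
        k,l,s,c=cv2.connectedComponentsWithStats(m.astype(np.uint8))
        for i in range(1,k):
            if s[i,4]>=8:
                p=w[l==i]; r=cv2.minAreaRect((p[:,:2]*1000).astype(np.float32))
                print(nm,s[i,4],c[i].round(),np.round(np.median(p,0),4),'zmax',p[:,2].max().round(4),np.round(r[0],1),np.round(r[1],1),round(r[2],1))
    return rgb,w
E
python3 -c "
from caps import *
caps()"
```

```text
blue 40 [276. 236.] [ 0.4871 -0.0275  0.0919] zmax 0.0942 [486.1 -27.5] [14.7 14.6] 43.4
red 43 [256. 214.] [0.5389 0.0168 0.0922] zmax 0.0952 [538.9  15.8] [16.1 13.9] 88.3
red 44 [296. 215.] [ 0.534  -0.0749  0.0915] zmax 0.0974 [533.5 -75.5] [14.7 16.1] 42.9
red 44 [256. 236.] [0.4887 0.0194 0.0915] zmax 0.0958 [488.6  19.4] [16.1 13.8] 88.2
red 47 [295. 237.] [ 0.4838 -0.0713  0.0906] zmax 0.0958 [483.8 -72.3] [16.3 13.8] 89.7
whiteRack 18 [320. 227.] [ 0.5047 -0.1354  0.0477] zmax 0.0494 [ 504.8 -134.3] [7.7 9.6] 88.4
whiteRack 44 [303. 231.] [ 0.4965 -0.0948  0.0465] zmax 0.0489 [496.8 -94.8] [10.4 26.3] 9.5
whiteRack 21 [319. 237.] [ 0.4808 -0.1322  0.0469] zmax 0.0499 [ 479.8 -133.6] [ 7.7 12. ] 87.3
whiteRack 9 [232. 236.] [0.489  0.0753 0.0468] zmax 0.0499 [487.9  75.4] [14.6  2.4] 88.3
whiteRack 106 [300. 243.] [ 0.4678 -0.0885  0.0465] zmax 0.05 [469.2 -82. ] [48.1 16.8] 88.4
```

>>> {"api": "play_rows", "payload": {"targets": [[[0,0,0,0],[0,0,0,0],[0,0,0,0],[0,0,0,0],[0,0,0,0]]], "grip": 255}}

```text
t: 11.78
eef_pos: [0.5144, 0.323, 0.2324]
ee_rot: [-3.14, 0.001, -1.524]
force: [-0.7, 0.7, 5.8]
width: 0.018
```

```bash
python3 plan.py .515 .323 .18 -87.5 .5362 -.0315 .18 -93.5  .5362 -.0315 .15 -93.5
```

```text
[ 0.    -0.    -0.107] -0.0 | from [ 5.15e-01  3.23e-01  7.30e-02 -8.75e+01] dist 0.107
[ 0.1775 -0.0029 -0.    ] 3.0 | from [  0.515   0.323   0.18  -87.5  ] dist 0.178
[ 0.1772 -0.0121 -0.    ] 3.0 | from [  0.5256   0.1458   0.18   -90.5   ] dist 0.178
[-0.    0.    0.03] -0.0 | from [ 5.362e-01 -3.150e-02  1.800e-01 -9.350e+01] dist 0.03
```

>>> {"api": "play_rows", "payload": {"targets": [[[0,0,-0.03,0],[0,0,-0.08,0],[0,0,-0.107,0]]]}}

```text
t: 12.15
eef_pos: [0.5144, 0.3229, 0.341]
ee_rot: [-3.14, 0.001, -1.524]
force: [-0.6, 0.0, -1.1]
width: 0.0181
```

>>> {"api": "play_rows", "payload": {"targets": [[[0.03,-0.0005,0,0.5],[0.065,-0.001,0,1],[0.1,-0.0016,0,1.6],[0.14,-0.0023,0,2.3],[0.1775,-0.0029,0,3]]]}}

```text
t: 12.78
eef_pos: [0.5245, 0.1432, 0.3374]
ee_rot: [3.139, -0.001, -1.578]
force: [0.7, -0.2, -0.4]
width: 0.0181
```

>>> {"api": "play_rows", "payload": {"targets": [[[0.045,-0.0031,0,0.8],[0.09,-0.0062,0,1.6],[0.135,-0.0092,0,2.4],[0.165,-0.0113,0,2.8],[0.1772,-0.0121,0,3]]]}}

```text
t: 13.4
eef_pos: [0.5354, -0.034, 0.3375]
ee_rot: [3.139, -0.0, -1.632]
force: [-0.4, 0.3, 0.1]
width: 0.0179
```

>>> {"api": "play_rows", "payload": {"targets": [[[0,0,0.02,0],[0,0,0.03,0],[0,0,0.03,0],[0,0,0.03,0]]]}}

```text
t: 13.9
eef_pos: [0.5366, -0.0314, 0.309]
ee_rot: [-3.141, -0.0, -1.628]
force: [0.1, 0.9, 0.3]
width: 0.0178
```

```bash
python3 - <<'E'
from h import *
rgb,w=cloud('scene'); cam=np.array([1.163,.344]); exp=np.array([.5362,-.0295])
u=(cam-exp)/np.linalg.norm(cam-exp); t=np.array([-u[1],u[0]])
d=w-np.r_[exp,0]
for zl,zh in((.075,.09),(.09,.105),(.105,.12)):
    m=(np.hypot(d[...,0],d[...,1])<.018)&(w[...,2]>zl)&(w[...,2]<zh)
    q=(w[m][:,:2]-exp)@np.c_[u,t]; print(zl,len(q),(np.median(q[:,0])-.0068).round(4),np.percentile(q[:,1],[3,97]).round(4),q[:,1].mean().round(4))
s=arm.get_state(); print(s['eef_pos'],s['force'],s['width'],'want 0,-.0026')
E
```

```text
0.075 12 -0.0008 [-0.0097  0.0037] -0.003
0.09 32 -0.0007 [-0.0102  0.0049] -0.0029
0.105 34 -0.0008 [-0.0096  0.005 ] -0.0026
[ 0.53661521 -0.0313937   0.30913967] [ 0.88887462 -0.33371648 -1.05105217] 0.018070329956562416 want 0,-.0026
```

Relative to the hole it is within 1 mm, so I'll insert.

>>> {"api": "play_rows", "payload": {"targets": [[[0,0,0.02,0],[0,0,0.036,0],[0,0,0.04,0],[0,0,0.044,0],[0,0,0.044,0]]]}}

```text
t: 14.58
eef_pos: [0.5365, -0.0317, 0.2648]
ee_rot: [-3.141, -0.0, -1.629]
force: [0.2, -0.2, -0.2]
width: 0.0181
```

>>> {"api": "play_rows", "payload": {"targets": [[[0,0,0.004,0],[0,0,0.004,0]]]}}

```text
t: 14.82
eef_pos: [0.5363, -0.0318, 0.2606]
ee_rot: [3.142, 0.0, -1.629]
force: [-0.3, -0.5, -0.6]
width: 0.0182
```

>>> {"api": "play_rows", "payload": {"targets": [[[0,0,0.007,0],[0,0,0.014,0],[0,0,0.0205,0],[0,0,0.0205,0]]]}}

```text
t: 15.32
eef_pos: [0.5374, -0.0316, 0.241]
ee_rot: [-3.139, -0.0, -1.628]
force: [-0.5, -1.1, 8.2]
width: 0.0183
```

>>> {"api": "play_rows", "payload": {"targets": [[[0,0,0,0],[0,0,0,0],[0,0,0,0],[0,0,-0.03,0],[0,0,-0.08,0]]], "grip": 168}}

```text
t: 15.95
eef_pos: [0.5358, -0.0318, 0.3193]
ee_rot: [3.137, -0.001, -1.629]
force: [0.1, 0.2, -1.0]
width: 0.0296
```

```bash
python3 - <<'E'
from h import *
import json
z=np.load('top0.npz'); rgb,w=z['rgb'],z['w']
hsv=cv2.cvtColor(rgb,cv2.COLOR_RGB2HSV); H,S,V=[hsv[...,i].astype(int) for i in range(3)]
o=(H>=3)&(H<20)&(S>130)&(abs(w[...,0]-.526)<.08)&(abs(w[...,1]+.315)<.08)
for zl,zh in((.093,.11),(.054,.066)):
    m=o&(w[...,2]>zl)&(w[...,2]<zh); p=(w[m][:,:2]*1000).astype(np.float32); r=cv2.minAreaRect(p)
    print(m.sum(),np.round(r[0],1),np.round(r[1],1),round(r[2],1),p.mean(0),np.median(w[m][:,2]))
    e,v=np.linalg.eigh(np.cov(p.T)); print('axis',np.degrees(np.arctan2(v[1,1],v[0,1])).round(1),np.sqrt(12*e))
# holder top
m=(S<80)&(V<140)&(w[...,2]>.016)&(w[...,2]<.027)&(abs(w[...,0]-.526)<.07)&(abs(w[...,1]+.312)<.05)
r=cv2.minAreaRect((w[m][:,:2]*1000).astype(np.float32)); print('holder',r)
json.dump([.5362,-.0315,.1615,-93.5],open('cmd.json','w'))
E
python3 plan.py .5265 -.20 .20 -130 .5265 -.315 .20 -168
```

```text
88 [ 526.1 -314.2] [36.  12.2] 11.2 [ 525.8907  -313.99176] 0.1005074487897103
axis -169.3 [12.26417156 36.02635921]
95 [ 525.9 -314.6] [69.1 12.1] 11.5 [ 525.5622  -313.02927] 0.05993702725980943
axis -168.8 [12.56037136 83.44389501]
holder ((526.1810913085938, -314.5321960449219), (100.06895446777344, 52.35877990722656), 10.985998153686523)
[ 0.1688 -0.0006 -0.0385] 36.5 | from [ 5.362e-01 -3.150e-02  1.615e-01 -9.350e+01] dist 0.173
[ 0.0881 -0.0739 -0.    ] 38.0 | from [   0.5265   -0.2       0.2    -130.    ] dist 0.115
```

>>> {"api": "play_rows", "payload": {"targets": [[[0.03,0,-0.0385,7],[0.065,0,-0.0385,14.5],[0.1,0,-0.0385,22],[0.135,0,-0.0385,29.5],[0.1688,-0.0006,-0.0385,36.5]]], "grip": 140}}

```text
t: 16.58
eef_pos: [0.5269, -0.2014, 0.3585]
ee_rot: [3.141, -0.0, -2.27]
force: [0.6, -0.2, -0.2]
width: 0.0395
```

>>> {"api": "play_rows", "payload": {"targets": [[[0.02,-0.016,0,8.5],[0.042,-0.035,0,17.5],[0.065,-0.0545,0,27],[0.0881,-0.0735,0,36],[0.0881,-0.0735,0,38.9]]]}}

```text
t: 17.2
eef_pos: [0.5269, -0.3168, 0.3578]
ee_rot: [3.141, -0.001, -2.95]
force: [-0.1, -0.4, -0.8]
width: 0.0395
```

```bash
python3 - <<'E'
from caps import *
s=arm.get_state(); print(s['eef_pos'],s['ee_rot'],np.degrees(s['ee_rot'][2]))
rgb,w=caps()
# thin pack / gap from top white rows
E
```

```text
[ 0.52687403 -0.31676763  0.35784851] [ 3.14123634e+00 -1.14156647e-03 -2.95033986e+00] -169.04202189709324
blue 42 [276. 236.] [ 0.4873 -0.0276  0.0914] zmax 0.0951 [487.3 -26.4] [16.2 13.8] 88.7
yel 51 [276. 215.] [ 0.5356 -0.0292  0.0914] zmax 0.0961 [536.5 -30.2] [16.2 16.2] 88.7
red 45 [256. 214.] [0.5389 0.0168 0.0916] zmax 0.0975 [538.9  15.8] [16.1 13.9] 88.5
red 46 [296. 215.] [ 0.5341 -0.0751  0.0917] zmax 0.0975 [534.2 -75.1] [18.1 13.9] 89.3
red 45 [256. 236.] [0.4888 0.0185 0.0915] zmax 0.0963 [488.6  19.4] [16.  13.8] 88.3
red 46 [295. 237.] [ 0.4839 -0.0711  0.092 ] zmax 0.0979 [483.8 -72.2] [17.  13.8] 88.8
whiteRack 1741 [273. 225.] [ 0.5119 -0.0188  0.0463] zmax 0.05 [512.  -28.1] [159.9  95.8] 86.4
whiteRack 70 [233. 213.] [0.5434 0.0704 0.0466] zmax 0.05 [542.6  72.8] [31.2 12.1] 88.5
whiteRack 16 [320. 217.] [ 0.5287 -0.1364  0.0475] zmax 0.0492 [ 529.6 -135. ] [12.1  7.3] 4.1
whiteRack 70 [232. 224.] [0.5178 0.0746 0.0474] zmax 0.05 [518.7  73.4] [31.3 11.9] 88.4
whiteRack 20 [320. 227.] [ 0.5048 -0.1346  0.0463] zmax 0.0488 [ 504.8 -134.5] [7.8 9.6] 88.5
whiteRack 69 [232. 234.] [0.4935 0.0752 0.0472] zmax 0.0497 [492.6  75.2] [28.8 12. ] 88.4
whiteRack 19 [319. 238.] [ 0.4809 -0.1325  0.0474] zmax 0.0496 [ 479.7 -133.6] [ 7.5 12. ] 87.8
```

>>> {"api": "play_rows", "payload": {"targets": [[[0,0,0.05,0],[0,0,0.1,0],[0,0,0.126,0],[0,0,0.126,0]]]}}

```text
t: 17.75
eef_pos: [0.5264, -0.3146, 0.2304]
ee_rot: [3.139, -0.004, -2.944]
force: [0.7, 0.6, 1.6]
width: 0.0394
```

>>> {"api": "play_rows", "payload": {"targets": [[[0,0,0,0],[0,0,0,0],[0,0,0,0],[0,0,0,0],[0,0,0,0]]], "grip": 255, "newtons": 50}}

```text
t: 18.38
eef_pos: [0.5274, -0.3151, 0.2336]
ee_rot: [-3.141, 0.001, -2.945]
force: [-1.2, 0.5, 6.4]
width: 0.0109
```

```bash
echo '[0.5262,-0.3147,0.074,-168.9]' > cmd.json; python3 plan.py .5262 -.3147 .15 -168.9 .5062 -.1168 .15 -183.6
```

```text
[-0.     0.    -0.076] -0.0 | from [ 5.262e-01 -3.147e-01  7.400e-02 -1.689e+02] dist 0.076
[-0.0185  0.198  -0.    ] 14.7 | from [ 5.262e-01 -3.147e-01  1.500e-01 -1.689e+02] dist 0.199
```

>>> {"api": "play_rows", "payload": {"targets": [[[0,0,-0.03,0],[0,0,-0.06,0],[0,0,-0.076,0],[0,0,-0.076,0]]]}}

```text
t: 18.88
eef_pos: [0.5273, -0.315, 0.3095]
ee_rot: [-3.141, 0.002, -2.945]
force: [0.2, 0.7, -1.6]
width: 0.0108
```

>>> {"api": "play_rows", "payload": {"targets": [[[-0.004,0.04,0,3],[-0.0085,0.09,0,7],[-0.013,0.14,0,11],[-0.017,0.18,0,14],[-0.0185,0.198,0,14.7]]]}}

```text
t: 19.5
eef_pos: [0.5058, -0.1154, 0.3073]
ee_rot: [3.141, -0.002, 3.082]
force: [0.2, -0.3, -0.4]
width: 0.0108
```

>>> {"api": "play_rows", "payload": {"targets": [[[0,0,0.02,0],[0,0,0.025,0],[0,0,0.025,0]]]}}

```text
t: 19.88
eef_pos: [0.5064, -0.1175, 0.2828]
ee_rot: [-3.141, -0.002, 3.081]
force: [-0.2, 0.3, 0.1]
width: 0.0107
```

```bash
python3 - <<'E'
from h import *
s=arm.get_state(); print(s['eef_pos'],s['ee_rot'],s['force'],s['width'])
rgb,w=cloud('scene'); c=rgb[140:215,180:310]; save('c2',np.clip(1.4*cv2.resize(c,None,fx=6,fy=6,interpolation=cv2.INTER_CUBIC),0,255).astype(np.uint8)[:600,:800])
hsv=cv2.cvtColor(rgb,cv2.COLOR_RGB2HSV); H,S,V=[hsv[...,i].astype(int) for i in range(3)]
a=np.radians(-3.6); ex=np.array([np.cos(a),np.sin(a)]); ey=np.array([-np.sin(a),np.cos(a)]); c0=np.array([.5118,-.028])
q=np.stack([(w[...,:2]-c0)@ex,(w[...,:2]-c0)@ey,w[...,2]],-1)*1000
near=(abs(q[...,0])<60)&(abs(q[...,1])<150)
def st(n,m):
    p=q[m&near]; print(n,len(p),'x',np.percentile(p[:,0],[2,98]).round(1),'y',np.percentile(p[:,1],[2,25,50,75,98]).round(1),'z',np.percentile(p[:,2],[2,98]).round(1)) if len(p) else print(n,0)
o=(H>=3)&(H<20)&(S>130)&(q[...,1]<-60)
st('orange',o); 
for zl in(50,60,70,80,90): st(('o',zl),o&(q[...,2]>zl)&(q[...,2]<zl+10))
st('blue thin top',(H>105)&(H<130)&(S>130)&(q[...,1]<-80)&(q[...,2]>42)&(q[...,2]<50))
st('rack top',(S<60)&(V>110)&(q[...,1]<-20)&(q[...,2]>42)&(q[...,2]<50)&(q[...,1]>-105))
st('red',((H<4)|(H>172))&(S>150)&(q[...,2]>76)&(q[...,1]<-30))
E
```

```text
[ 0.50638877 -0.11745287  0.2827966 ] [-3.14116354e+00 -2.07571751e-03  3.08132649e+00] [-0.21838471  0.28002751  0.0787877 ] 0.010737052117112159
orange 353 x [-30.2  35. ] y [-112.6  -86.8  -85.4  -84.4  -75.8] z [ 57.5 200.1]
('o', 50) 19 x [-27.   33.6] y [-89.2 -85.9 -85.6 -84.7 -83.7] z [54.2 59.4]
('o', 60) 56 x [-33.   34.4] y [-89.  -85.8 -85.1 -83.9 -83. ] z [60.4 69.3]
('o', 70) 54 x [-29.   34.1] y [-90.1 -85.5 -84.7 -84.3 -83.1] z [70.1 79.7]
('o', 80) 53 x [-30.1  33.7] y [-90.4 -85.2 -84.7 -84.  -82.9] z [80.5 89.3]
('o', 90) 34 x [-0.1 34.4] y [-89.8 -85.6 -85.  -84.3 -83. ] z [90.8 99.3]
blue thin top 20 x [33.2 48.6] y [-110.3 -106.9 -103.9 -100.8  -99.6] z [42.2 46.9]
rack top 255 x [-45.1  50.1] y [-80.  -64.1 -46.8 -32.9 -20.9] z [43.  47.7]
red 75 x [-26.8  40.5] y [-119.1  -48.3  -44.2  -41.7  -38.3] z [ 77.1 325.4]
```

View pics/c2.png

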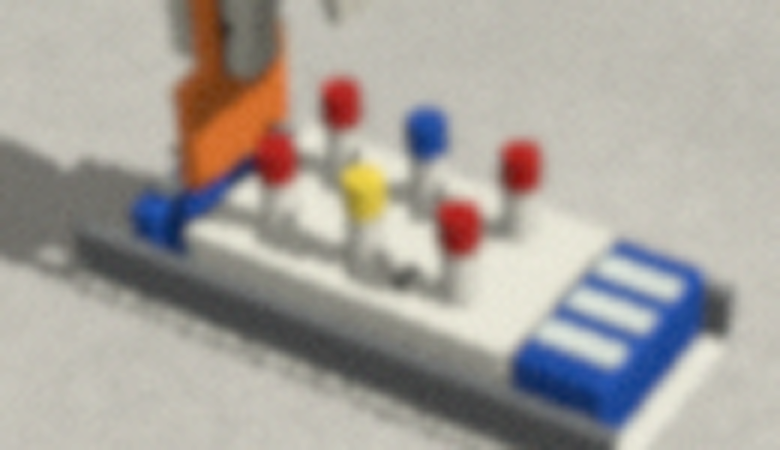

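The spacer at crop (230,130) hangs upright over the gap between the rack end and the thin pack (160,215). All the caps are seated. The margins are about 4.9 mm and 3 mm, so I'll nudge it 0.7 mm and lower it.

>>> {"api": "play_rows", "payload": {"targets": [[[0,0.0007,0.008,0],[0,0.0007,0.016,0],[0,0.0007,0.022,0],[0,0.0007,0.022,0]]]}}

```text
t: 20.42
eef_pos: [0.5065, -0.1166, 0.261]
ee_rot: [-3.141, -0.001, 3.082]
force: [-0.1, 0.2, -0.1]
width: 0.0108
```

>>> {"api": "play_rows", "payload": {"targets": [[[0,0,0.01,0],[0,0,0.02,0],[0,0,0.026,0],[0,0,0.0285,0],[0,0,0.0285,0]]]}}

```text
t: 21.05
eef_pos: [0.5064, -0.1165, 0.2337]
ee_rot: [-3.141, -0.001, 3.082]
force: [-4.5, 2.3, 8.7]
width: 0.0106
```

>>> {"api": "play_rows", "payload": {"targets": [[[0,0.001,-0.001,0],[0,0.002,-0.001,0],[0,0.003,-0.001,0],[0,0.004,-0.001,0],[0,0.004,-0.001,0]]]}}

```text
t: 21.68
eef_pos: [0.5071, -0.1129, 0.2342]
ee_rot: [-3.141, 0.0, 3.082]
force: [0.7, -6.0, 0.6]
width: 0.0107
```

>>> {"api": "play_rows", "payload": {"targets": [[[0,0.001,0,0],[0,0.002,0,0],[0,0.002,0,0]]]}}

```text
t: 22.05
eef_pos: [0.5069, -0.1115, 0.2342]
ee_rot: [-3.14, -0.001, 3.082]
force: [0.3, -10.5, 1.2]
width: 0.0108
```

>>> {"api": "play_rows", "payload": {"targets": [[[0,0.001,0,0],[0,0.001,0,0],[0,0.002,0,0],[0,0.002,0,0],[0,0.002,0,0]]]}}

```text
t: 22.68
eef_pos: [0.5068, -0.1109, 0.2342]
ee_rot: [-3.138, -0.002, 3.082]
force: [1.1, -21.8, -1.1]
width: 0.0109
```

```bash
python3 - <<'E'
from caps import *
s=arm.get_state(); print(s['eef_pos'],s['ee_rot'],s['force'],s['moment'])
import contextlib
rgb,w=caps()
rgb,w=cloud('scene'); c=rgb[140:215,180:310]; save('c3',np.clip(1.4*cv2.resize(c,None,fx=6,fy=6,interpolation=cv2.INTER_CUBIC),0,255).astype(np.uint8)[:600,:800])
E
```

```text
[ 0.50681939 -0.11090232  0.23421737] [-3.13777118e+00 -1.68127151e-03  3.08174979e+00] [  1.13781551 -21.75394124  -1.12282716] [-8.66849249 -0.65313364 -0.23639487]
red 15 [255. 212.] [0.5434 0.0191 0.0923] zmax 0.0946 [543.5  18. ] [11.5  4.6] 88.8
whiteRack 221 [259. 208.] [0.5549 0.0116 0.0465] zmax 0.0499 [550.9  -3.9] [112.8  21.5] 89.4
whiteRack 70 [233. 213.] [0.5437 0.0729 0.0463] zmax 0.0493 [542.6  72.9] [31.2 12. ] 88.6
```

View pics/c3.png

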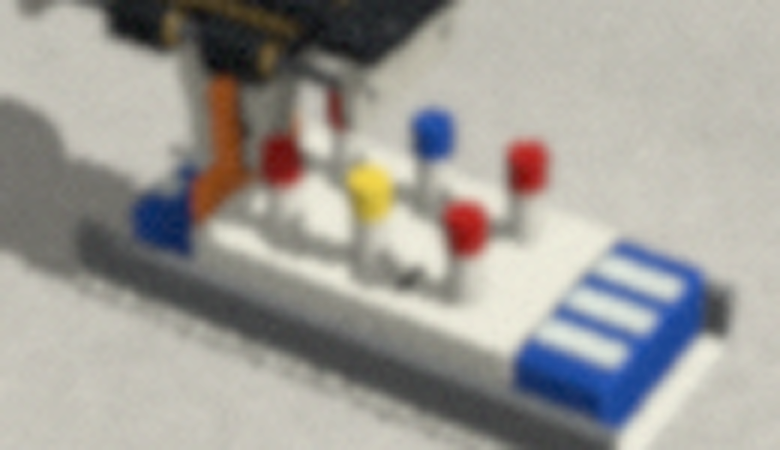

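```bash
python3 - <<'E'
from h import *
old=np.load('scene1.npz'); new=cloud('scene')
a=np.radians(-3.6); ey=np.array([-np.sin(a),np.cos(a)]); c0=np.array([.5118,-.028])
for rgb,w in((old['rgb'],old['w']),new):
    hsv=cv2.cvtColor(rgb,cv2.COLOR_RGB2HSV); H,S,V=[hsv[...,i].astype(int) for i in range(3)]
    y=((w[...,:2]-c0)@ey)*1000; z=w[...,2]*1000
    red=((H<4)|(H>172))&(S>150)&(z>74)&(z<94)
    m=red&(y>30)&(y<65); k,l,s,c=cv2.connectedComponentsWithStats(m.astype(np.uint8))
    print([(s[i,4],c[i].round(2),y[l==i].mean().round(2)) for i in range(1,k) if s[i,4]>8])
    R=(S<70)&(V>90)&(z>43)&(z<50)&(y<90)&(y>40); B=(H>105)&(H<130)&(S>130)&(z>43)&(z<50)&(y>60)&(y<140)
    print('rack edge',np.percentile(y[R],[95,99]).round(1),'pack inner edge',np.percentile(y[B],[1,3]).round(1))
hsv=cv2.cvtColor(rgb,cv2.COLOR_RGB2HSV); H,S,V=[hsv[...,i].astype(int) for i in range(3)]
for n,m in(('blue',(H>105)&(H<130)&(S>130)&(abs(y-3)<14)&(z>60)&(z<110)),('yel',(H>18)&(H<35)&(S>120)&(abs(y)<25)&(z>60)&(z<110)),('red',red)): print(n,'top z',np.percentile(z[m],95).round(1))
o=(H>=3)&(H<20)&(S>130)&(y<-55)&(y>-110)&(z<120)
p=w[o]; print('orange z',np.percentile(z[o],[2,98]).round(1),'y',np.percentile(y[o],[5,50,95]).round(1))
s=arm.get_state(); print(s['t'],s['force'],s['width'])
E
```

```text
[(np.int32(28), array([266.32, 167.18]), np.float64(47.89)), (np.int32(36), array([256.14, 177.42]), np.float64(48.01))]
rack edge [86.3 89.2] pack inner edge [88.3 89.9]
[(np.int32(25), array([267.4 , 167.44]), np.float64(50.74)), (np.int32(35), array([257.31, 177.77]), np.float64(51.23))]
rack edge [86.5 89.3] pack inner edge [88.3 89.1]
blue top z 90.8
yel top z 91.0
red top z 90.3
orange z [ 46. 101.] y [-87.1 -80.5 -77.9]
22.825 [  0.79088454 -22.54302816  -0.63186104] 0.010664966577402523
```

>>> {"api": "play_rows", "payload": {"targets": [[[0,0.0005,0,0],[0,0.001,0,0],[0,0.001,0,0],[0,0.001,0,0],[0,0.001,0,0]]]}}

```text
t: 23.45
eef_pos: [0.5069, -0.1106, 0.2343]
ee_rot: [-3.137, -0.002, 3.082]
force: [1.5, -28.2, -1.5]
width: 0.0108
```

```bash
python3 -c "
from h import *
s=arm.get_state(); print(s['t'],s['eef_pos'],s['force'],s['width']); print(job_done())"
```

```text
23.45 [ 0.50688159 -0.1105782   0.23426261] [  1.50757187 -28.19716766  -1.47387834] 0.010811865691939804
the job is handed in; nothing more can be done
None
```

I handed the job in at 23.5 s of the 67 s allowed. As far as my measurements show, every step is met; the interface reports no verdict.

- **Tubes:** the blue-capped tube is in the one-dot hole and the yellow-capped tube is in the two-dot hole. Their cap tops measured about 91 mm, the same as the fixed red caps, so both are fully down.
- **Spacer:** it went down to the tray floor in the wide gap at the thin pack, where I felt 8.7 N of floor contact. I then raised it 1 mm so it would slide. It is still gripped, with the fingers 10.8 mm apart on the 11 mm plate.
- **Rack:** the spacer pushed it about 3 mm towards the thick pack. Another 1 mm of push then moved the tool only 0.3 mm and raised the force from 22 to 28 N, so it is against a hard stop.
- **Less certain checks:**
  - The scene and top cameras disagreed by about 2.5 mm, so I set the tube and spacer positions relative to the rack instead.
  - The image was too coarse to show directly that the rack and thick pack are touching. I judged that from the push force and the 3 mm of travel.
  - The wrist moment (8.7 N m) was about twice what I estimated from the push; I did not look into it.
- **Bottle, box and jar:** I never moved the arm near them, but I did not measure them again at the end.

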